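Load the sensor case into the calibration station

ROBOT

A 6-joint arm with a two-finger parallel gripper is mounted at the origin on the work surface. World frame = base frame: x ahead of the robot, y to its left, z up, the work surface at z = 0. Lengths are in m, angles in rad, forces in N, time in s.
With the tool pointing down it reaches from about 0.25 to 0.725 m from the base axis. Payload 4 kg.
Tool frame: the origin (TCP) lies midway between the tips of the shut fingers; the grasp point (between the pads) lies 19 mm behind it; y points along the fingers, z is the direction in which the jaws open and shut, and the axes are right-handed (so a half turn about y gives the same grasp; the last joint's range is limited). The gripper opens to 85 mm and grips with 20 to 120 N. Pads are 22 mm wide; open, the fingers measure 114 mm over their backs; the gripper's body (76 mm by 85 mm) begins 54 mm behind the grasp point. The pads swing forward as they close: fully open they stand 13 mm farther back than shut.
Start: joints at [1.204, 0.241, 0.005, 1.335, 0, 1.571], TCP at [0.179, 0.467, 0.231] pointing down, gripper open.
Joint ranges: [-2.72, 2.72], [-1.05, 1.87], [-1.09, 1.28], [-1.99, 2.15], [-1.42, 1.44], [-3.14, 3.14]. Speed limits (rad/s): [2.79, 2.79, 3.14, 3.14, 3.14, 3.14].

INTERFACE

Orientations are given as a unit quaternion [x, y, z, w].
In Python, from workcell import bot gives the robot as it stands. The module is installed in compiled form; this text tells all that it offers.
- The arm moves only by the shell command python3 -m handwheel 'ROWS' [OPENING]. ROWS is JSON, a list of rows, each a list of 6 numbers: the shift along the tool's x, y, z in units of 25 mm (1.0 is 25 mm), then the turn, a rotation vector about the tool's x, y, z in units of 10 degrees (1.0 is 10 degrees). A call has exactly 5 rows; each row is the pose to reach, as a shift and turn from the pose commanded when the call began, along the tool's axes at that moment; what a row does not reach only later rows make up. A row lasts 1/8 s, in which the tool goes at most 62.5 mm and 10.7 degrees, less where a joint would pass 70% of its speed; a pose out of reach is approached as far as the arm can. A call with a gripper value outside its range is refused whole. OPENING is the gripper command: -1 is shut, 1 is fully open, values between are in proportion, set as the call begins (- or left out, the last holds). The fingers move at their own pace and stop on an object; the grip force is fixed at half the most. Time passes only in rows, so rows that repeat a pose let the fingers close, or fill a call up. It gives the time, the measured TCP pose, the force and the opening at its end, in the units of the state.
- bot.get_obs(): the state, without advancing time (a new reading comes with each control period).
- bot.camera(name): name is "scene" or "top" or "wrist"; returns a dict with "color" (384x512x3 uint8, red, green, blue), "fx", "fy", "cx", "cy" (pixels), "rvec" (rotation vector, rad) and "tvec" (3), from world to camera coordinates, as OpenCV has them. Camera axes: x right, y down, z forward; pixel columns grow to the right and rows downward; lengths in m; the calibration is good to about 2 mm. A picture is of the moment at which its call begins. There is no depth.
- bot.job_done(): hands the job in, once; it reports no verdict.
The state is a dict: "clock": time; "joint_pos": joint angles; "joint_vel": joint speeds; "tau": joint torques, N m; "eef_pos": TCP position; "tool_rot": TCP orientation; "ft_force": force on the tool from outside, world axes, zero at the start; "ft_torque": the same for the moment, N m; "grip_width": finger opening in m.
Only numpy, scipy, OpenCV 4.12 (cv2) and the standard library are available. Lean on these libraries where they do the work, as an engineer would, in place of code of your own. Each camera call takes 0.05 s, during which the arm holds its last target.

TASK

Push the yellow-lidded sensor case up the ramp of the loading station, without lifting it, until its rear edge drops behind the orange lip and it lies level in the pocket; the sensors are delicate, so never push on the case with more than 15 N, and mind that the ramp insert's exact setting has to be found by feel. Only once the case is in, press the green start button. Leave everything else on the bench where it is.

Things in the scene. Friction and masses are not known exactly. Their poses are not given: they have to be found in the camera images.
- case_c (a point): Centre of the loose sensor case to load: closed grey box, YELLOW lid, 110 mm long (its x), 104 wide (y), 55 high, plain flat sides, no handle, too wide to grip; 0.27 to 0.57 kg, friction unknown. It starts on the bench before the ramp, up to 25 mm off the ramp's centre line and 0.25 rad askew, its +x roughly up the ramp.
- station: Loading station fixed to the bench: blue rails (inner gap 112 mm, tops about 16 mm over the ramp, 48 mm over the bench at the pocket) round an aluminium ramp. Origin at bench level on the centre line; x level, points up the ramp (the way to push), y left of that, z up. A white plate 75 mm high stands at x = 154 to 166 mm.
- ramp_foot (a point): Nominal foot of the ramp, at bench level on the centre line (158 mm before the lip's far face); from here it rises straight at 14 degrees. Yellow flares, 18 mm high, widen the mouth from 112 mm here to about 145 mm, 52 mm before here. NOTE: ramp, lip, pocket and end stop are one insert, clamped up to 18 mm either way along the station's x; that setting is NOT reported.
- lip (a point): Nominal top of the orange lip's far, upright face, 38 mm over the bench, centre line. The lip is a bar 6 mm thick, flat on top, level with the ramp's upper end. Its true place is up to 18 mm to either side along the station's x (not reported: see the ramp foot).
- pocket (a point): Nominal centre of the level pocket floor, 30 mm over the bench (8 mm below the lip's top). It runs 115 mm from lip to orange end stop (rigid, 55 mm over the bench), so the case has 5 mm of play. The case first tips nose-down over the lip; as its rear edge clears the lip it drops and lies level, then soon meets the end stop. Shifts with the insert by up to 18 mm.
- start_button (a joint): Travel of the green start button: 0 out, 0.006 m fully down; spring, 5 N fully down; it counts as pressed beyond 0.004 m.
- start_button_top (a point): Centre of the top face of the green start button (32 mm across, in a white housing, pressed straight down).
- screwdriver: Bystander, to be left where it is: loose screwdriver lying on the bench; origin at its underside.
- wrench: Bystander, to be left where it is: loose open-ended wrench, 150 mm long, lying on the bench; origin at its underside.
- bottle: Bystander, to be left where it is: white bottle with red cap, 130 mm tall, 52 mm across, standing; origin at its underside.
- sensor: Bystander, to be left where it is: round steel sensor, 36 mm across, 34 mm tall, standing; origin at its underside.
- gauge_block: Bystander, to be left where it is: brass block 75 x 30 x 30 mm; origin at its underside.
- mouse: Bystander, to be left where it is: black computer mouse 100 x 58 x 30 mm; origin at its underside.
- parked_case_c (a point): Bystander, to be left where it is: a second case, same size, grey with a BLUE lid: not the one to load; point at its centre.
- case: The same yellow-lidded case, origin at the centre of its underside; axes as for its centre.
Not all that is in view belongs to the job. Leave any pink look-alike of the case alone.

How it is judged:
On the way, in this order (a step that is already met when the one before it is completed fails the run):
1. the case is on the ramp between the rails, nose up (angle between case_c's own z axis and vertical above 0.12 rad and y of case_c in the frame of station between -0.012 and 0.012 m), for 0.1 s.
2. the case has dropped behind the lip and lies level in the pocket (x of case_c in the frame of station between 0.034 and 0.082 m and y of case_c in the frame of station between -0.01 and 0.01 m and z of case_c in the frame of station between 0.0535 and 0.0603 m and angle between case_c's own z axis and vertical below 0.035 rad and angle between the x axis of case_c and the x axis of station, either way round below 0.1 rad), for 0.3 s.
3. the start button is pressed (value of joint start_button above 0.004 m), for 0.05 s.
At the end, for the whole second after the job is handed in: The case rests in the pocket behind the lip: level within 2 degrees, centre 53.5 to 60.3 mm above the bench, 34 to 82 mm along the station's x, within 10 mm of its centre line and 0.1 rad of its x; the start button was pressed and is out again (all of step 2 and linear speed of case below 0.01 m/s and value of joint start_button below 0.002 m); the robot touches nothing.
It fails at once if the robot pushes on the case with more than 15 N (contact force between any of the fingers, the arm and case above 15 N).
It fails at once if the case is lifted clear of the ramp or bench instead of pushed (centre more than 100 mm above the bench), or tipped by more than 35 degrees (height (world z) of case_c above 0.1 m or angle between case_c's own z axis and vertical above 0.61 rad).
It fails at once if the start button is pressed while the case is not in its pocket (value of joint start_button above 0.003 m and not (x of case_c in the frame of station between 0.034 and 0.082 m and y of case_c in the frame of station between -0.01 and 0.01 m and z of case_c in the frame of station between 0.0535 and 0.0603 m and angle between case_c's own z axis and vertical below 0.035 rad and angle between the x axis of case_c and the x axis of station, either way round below 0.1 rad)).
It fails at once if one of the other loose things on the bench is moved by more than 20 mm (distance of any of screwdriver, wrench, bottle, sensor, gauge_block, mouse, parked_case_c from where it was at the start of the episode above 0.02 m).
It also fails if it takes over 72 s, if anything falls off the work surface, if the arm or the gripper's body presses on something with over 40 N, if the wrist force passes 120 N, or if a joint passes its speed limit or range.

## Working session

There is one attempt and no reset: what is moved stays moved. The work goes in short steps, Python scripts to look and compute and a shell command to move; the robot and the scene stay as the last step left them, time stands still between calls to the robot, and variables do not carry over. Pictures are saved under pics/ and viewed, and the job is handed in when it is done.

```bash
mkdir -p pics; ls; cat > h.py <<'E'
import numpy as np, cv2
from workcell import bot
def grab(n,fn):
    c=bot.camera(n); cv2.imwrite('pics/'+fn,c['color'][...,::-1]); np.save('pics/'+fn+'.npy',c,allow_pickle=True); return c
def load(fn): return np.load('pics/'+fn+'.npy',allow_pickle=True).item()
def ray(c,u,v):
    R=cv2.Rodrigues(np.array(c['rvec'],float))[0]; t=np.array(c['tvec'],float).ravel()
    d=R.T@np.array([(u-c['cx'])/c['fx'],(v-c['cy'])/c['fy'],1]); return -R.T@t,d/np.linalg.norm(d)
def onz(c,u,v,z):
    o,d=ray(c,u,v); return o+d*(z-o[2])/d[2]
def proj(c,p):
    return cv2.projectPoints(np.array(p,float).reshape(-1,1,3),np.array(c['rvec'],float),np.array(c['tvec'],float),np.array([[c['fx'],0,c['cx']],[0,c['fy'],c['cy']],[0,0,1]],float),None)[0].reshape(-1,2)
E
python3 - <<'E'
from h import *
o=bot.get_obs(); print({k:np.round(v,3).tolist() for k,v in o.items()})
for n in('scene','top','wrist'):
    c=grab(n,n+'0.png'); print(n,c['fx'],ray(c,c['cx'],c['cy']))
E
```

```text
pics
{'clock': 0.0, 'joint_pos': [1.204, 0.241, 0.004, 1.335, 0.0, 1.571], 'joint_vel': [0.0, 0.0, 0.0, -0.0, -0.001, -0.002], 'tau': [0.001, -37.232, 25.241, 0.017, 0.0, 0.0], 'eef_pos': [0.179, 0.466, 0.23], 'tool_rot': [0.696, -0.129, 0.129, -0.695], 'ft_force': [-0.201, 0.212, -0.128], 'ft_torque': [0.016, 0.024, 0.042], 'grip_width': 0.085}
scene 364.7266619710252 (array([ 1.19126512, -0.41889034,  0.91736254]), array([-0.5767279 ,  0.32651729, -0.7488467 ]))
top 410.58685147314435 (array([ 0.4232638 , -0.04800234,  1.12429805]), array([ 0.07557535,  0.01638866, -0.99700541]))
wrist 265.1490755515833 (array([0.11271623, 0.49096273, 0.37411873]), array([ 0.25802623, -0.10112453, -0.96083104]))
```

View pics/scene0.png

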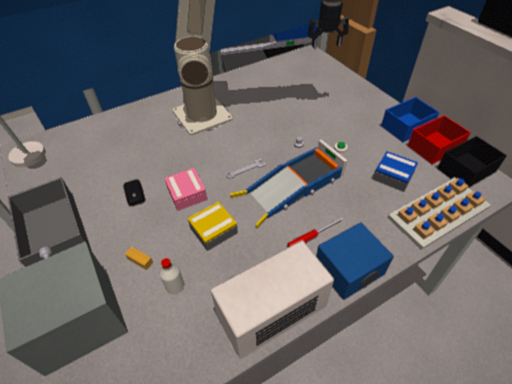

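View pics/top0.png

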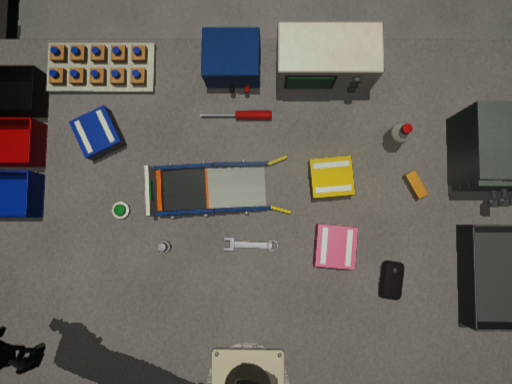

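The top view shows the yellow-lidded case at (332,177). Its look-alikes are the pink case at (336,247) and the blue-lidded parked case at (97,132). The station spans (150..290, 160..215), with its ramp rising to the left (world +y). The button is at (120,210). I'll check a close crop next.

```bash
python3 - <<'E'
from h import *
c=load('top0.png'); im=c['color'][...,::-1]
cv2.imwrite('pics/crop0.png',cv2.resize(im[145:230,100:365],None,fx=3,fy=3,interpolation=cv2.INTER_CUBIC))
hsv=cv2.cvtColor(c['color'],cv2.COLOR_RGB2HSV)
def mask(lo,hi,box):
    m=cv2.inRange(hsv,lo,hi); z=np.zeros_like(m); y0,y1,x0,x1=box; z[y0:y1,x0:x1]=m[y0:y1,x0:x1]; return z
def rect(m,z,name):
    m=cv2.morphologyEx(m,cv2.MORPH_CLOSE,np.ones((7,7))); cs=cv2.findContours(m,0,2)[0]; k=max(cs,key=cv2.contourArea)
    pts=np.array([onz(c,u,v,z)[:2] for u,v in k[:,0]],np.float32)
    r=cv2.minAreaRect(pts); print(name,cv2.contourArea(k),'px',k[:,0].mean(0).round(),'c',np.round(r[0],4),'size',np.round(r[1],4),'ang',round(r[2],2))
rect(mask((20,120,120),(35,255,255),(145,215,300,365)),.055,'case')
rect(mask((100,100,50),(125,255,255),(150,225,130,280)),.048,'rails')
rect(mask((50,100,50),(80,255,255),(195,225,105,135)),.04,'button')
for n,b in(('lo',(150,225,150,300)),):
    m=mask((5,150,120),(19,255,255),b)
    n_,l,s,ce=cv2.connectedComponentsWithStats(m); 
    for i in range(1,n_):
        if s[i][4]>15:
            P=np.argwhere(l==i); 
            print('orange',s[i],ce[i],onz(c,*ce[i],.038)[:3],onz(c,*ce[i],.055)[:2])
m=mask((20,120,120),(35,255,255),(145,225,262,300)); n_,l,s,ce=cv2.connectedComponentsWithStats(m)
for i in range(1,n_):
    if s[i][4]>5: print('flare',s[i],onz(c,*ce[i],.018))
E
```

```text
case 1574.5 px [333. 176.] c [ 0.5518 -0.2169] size [0.1036 0.1093] ang 5.14
rails 316.0 px [209. 211.] c [0.4614 0.0957] size [0.011  0.3028] ang 3.5
button 78.5 px [119. 211.] c [0.4607 0.3451] size [0.0268 0.0267] ang 1.87
orange [205 168   4  41  83] [206.27710843 188.19277108] [0.52039016 0.11408665 0.038     ] [0.51887018 0.11155004]
orange [156 170   6  41 190] [158.47368421 189.93157895] [0.5149709  0.24174339 0.038     ] [0.51353573 0.23720902]
flare [268 156  19   9  56] [ 0.60045265 -0.07466738  0.018     ]
flare [271 206  20   8  66] [ 0.46594679 -0.08464572  0.018     ]
```

View pics/crop0.png

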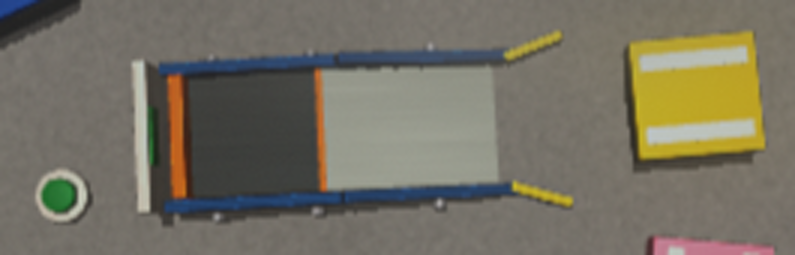

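The close crop confirms the choice: a yellow-lidded box of 104 x 109 mm, right at the mouth of the flares. Next I'll measure the station's axis, the lip and the plate.

```bash
python3 - <<'E'
from h import *
c=load('top0.png'); hsv=cv2.cvtColor(c['color'],cv2.COLOR_RGB2HSV)
b=cv2.inRange(hsv,(100,100,50),(125,255,255))
def line(rows,cols,z):
    P=[]
    for u in range(*cols):
        v=np.flatnonzero(b[rows[0]:rows[1],u])
        if len(v): P.append(list(onz(c,u,rows[0]+v.min(),z)[:2])+list(onz(c,u,rows[0]+v.max(),z)[:2]))
    P=np.array(P); 
    out=[]
    for k in(0,2):
        vx,vy,x0,y0=cv2.fitLine(P[:,k:k+2].astype(np.float32),cv2.DIST_HUBER,0,.01,.01).ravel()
        s=vx/vy; out.append((round(float(x0+s*(.17-y0)),4),round(np.degrees(np.arctan(-s))+90,2)))
    return out
print('far rail (pocket) x at y=.17',line((155,182),(165,208),.048),line((155,182),(165,262),.048))
print('near rail',line((195,225),(170,208),.048),line((195,225),(170,262),.048))
w=cv2.inRange(hsv,(0,0,170),(180,70,255)); w[:, :140]=0; w[:,158:]=0; w[:160]=0; w[222:]=0
k=max(cv2.findContours(w,0,2)[0],key=cv2.contourArea)
r=cv2.minAreaRect(np.array([onz(c,u,v,.075)[:2] for u,v in k[:,0]],np.float32)); print('plate top',r)
s=load('scene0.png'); h2=cv2.cvtColor(s['color'],cv2.COLOR_RGB2HSV)
# scene lip & button
m=cv2.inRange(h2,(5,150,120),(19,255,255)); n,l,st,ce=cv2.connectedComponentsWithStats(m)
for i in range(1,n):
    if st[i][4]>5 and 280<ce[i][0]<350 and ce[i][1]<200: print('scene orange',st[i],onz(s,*ce[i],.038)[:2],onz(s,*ce[i],.05)[:2])
m=cv2.inRange(h2,(50,90,40),(85,255,255)); n,l,st,ce=cv2.connectedComponentsWithStats(m)
for i in range(1,n):
    if st[i][4]>10 and 300<ce[i][0]<360 and 130<ce[i][1]<170: 
        o1,d1=ray(s,*ce[i]); o2,d2=ray(c,119.3,210.7)
        A=np.stack([d1,-d2],1); t=np.linalg.lstsq(A,o2-o1,rcond=None)[0]; print('button',st[i],ce[i],o1+d1*t[0],o2+d2*t[1])
cv2.imwrite('pics/crops.png',cv2.resize(s['color'][130:260,170:370,::-1],None,fx=4,fy=4,interpolation=cv2.INTER_CUBIC))
E
```

```text
far rail (pocket) x at y=.17 [(0.5812, np.float32(93.45)), (0.5751, np.float32(93.64))] [(0.5813, np.float32(92.72)), (0.5753, np.float32(94.07))]
near rail [(0.461, np.float32(93.92)), (0.4526, np.float32(93.92))] [(0.461, np.float32(92.83)), (0.4527, np.float32(93.62))]
plate top ((0.5117841362953186, 0.26258811354637146), (0.12482482939958572, 0.009377311915159225), 3.626343011856079)
scene orange [315 149  23  19 103] [0.50569579 0.24894723] [0.51505124 0.23983375]
scene orange [288 166  19  19  44] [0.51891712 0.11509052] [0.52809215 0.10780369]
button [338 142   7   6  38] [341.  144.5] [0.46079236 0.35496808 0.01639698] [0.45963203 0.35299949 0.01564687]
button [326 148  10  11  42] [330.35714286 153.21428571] [ 0.44184255  0.32782507 -0.02874481] [ 0.46063775  0.36408874 -0.0150116 ]
```

View pics/crops.png

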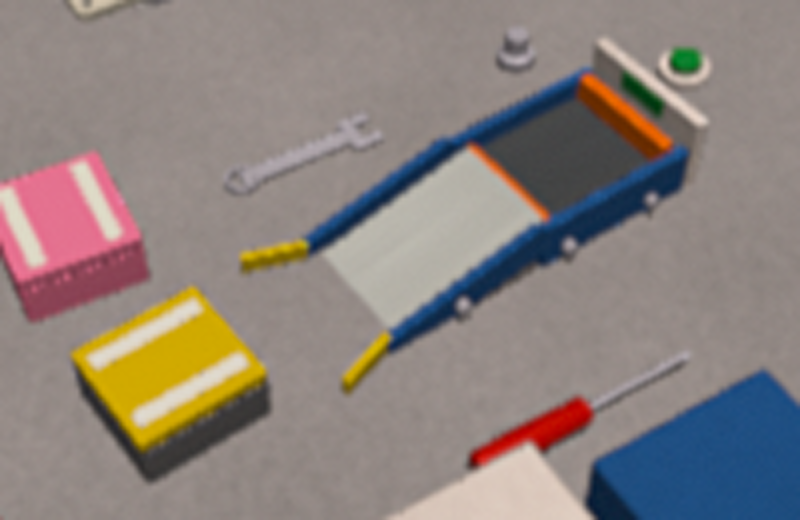

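```bash
cat >> h.py <<'E'
from scipy.spatial.transform import Rotation as Ro
TH=np.radians(93.55); XS=np.array([np.cos(TH),np.sin(TH),0]); YS=np.array([-np.sin(TH),np.cos(TH),0]); OR=np.array([.5217,.1029,0])
def st(p): d=np.array(p)-OR; return np.array([d@XS,d@YS,d[2]])
def wo(s): return OR+s[0]*XS+s[1]*YS+np.array([0,0,s[2]])
def tool():
    o=bot.get_obs(); R=Ro.from_quat(o['tool_rot']).as_matrix(); return o,np.array(o['eef_pos']),R
E
python3 - <<'E'
from h import *
o,p,R=tool(); print(R.round(3))
c=load('top0.png')
print('bottle cap',onz(c,406,128,.13),'base approx',onz(c,398,137,.0),'gauge',onz(c,416,185,.03),onz(c,404,175,.03))
print('case st',st([.5518,-.2169,0]))
t=wo([-.393,-.011,.25]); print('target',t, 'delta tool units',R.T@(t-p)/.025)
# yaw of tool z
print('z yaw',np.degrees(np.arctan2(R[1,2],R[0,2])))
E
```

```text
[[ 0.933 -0.001  0.359]
 [-0.359 -0.001  0.933]
 [-0.    -1.    -0.002]]
bottle cap [ 0.66283755 -0.38646764  0.13      ] base approx [ 0.66885182 -0.40826993  0.        ] gauge [ 0.53298754 -0.44400859  0.03      ] [ 0.55960389 -0.41274952  0.03      ]
case st [-0.32105013 -0.01024037  0.        ]
target [ 0.55701328 -0.28866477  0.25      ] delta tool units [ 24.9390906   -0.74005886 -22.77134073]
z yaw 68.98464568276445
```

```bash
python3 -m handwheel '[[1.5,-0.2,-1.4,0,0,0],[3.3,-0.4,-3.0,0,0,0],[5.1,-0.6,-4.6,0,0,0],[6.9,-0.7,-6.3,0,0,0],[8.7,-0.7,-7.9,0,0,0]]' 0.41; python3 -m handwheel '[[1.8,0,-1.6,0,1,0],[3.6,0,-3.3,0,2,0],[5.4,0,-4.9,0,3,0],[7.2,0,-6.6,0,4,0],[9.0,0,-8.2,0,5,0]]'
python3 - <<'E'
from h import *
o,p,R=tool(); print('z yaw',np.degrees(np.arctan2(R[1,2],R[0,2])),p)
t=wo([-.393,-.011,.25]); print('target',t, 'delta tool units',R.T@(t-p)/.025)
E
```

```text
clock: 0.78
eef_pos: [0.312, 0.2027, 0.249]
tool_rot: [-0.695, 0.128, -0.129, 0.695]
ft_force: [1.7, 0.0, 0.8]
grip_width: 0.0603
clock: 1.4
eef_pos: [0.4485, -0.0697, 0.2487]
tool_rot: [-0.574, 0.413, -0.413, 0.574]
ft_force: [1.0, 1.1, 0.6]
grip_width: 0.0599
z yaw 18.620839691517716 [ 0.44846828 -0.06974769  0.24873647]
target [ 0.55701328 -0.28866477  0.25      ] delta tool units [ 9.68463532 -0.05210015  1.31848682]
```

```bash
python3 -m handwheel '[[2.2,0,0.3,0,0.4,0],[4.4,0,0.6,0,0.8,0],[6.5,0,0.9,0,1.1,0],[8.4,0,1.2,0,1.35,0],[9.7,0,1.3,0,1.35,0]]'
python3 - <<'E'
from h import *
o,p,R=tool(); print('z yaw',np.degrees(np.arctan2(R[1,2],R[0,2])),p, st(p)); print(R.round(3))
t=wo([-.393,-.011,.024]); print('target',t, 'delta tool units',R.T@(t-p)/.025)
grab('wrist','w1.png')
E
```

```text
clock: 2.02
eef_pos: [0.558, -0.2884, 0.2476]
tool_rot: [0.523, -0.476, 0.475, -0.523]
ft_force: [-0.7, -0.5, 0.3]
grip_width: 0.0605
z yaw 5.397157582618039 [ 0.558049  -0.2884116  0.2476082] [-0.39281144 -0.01204942  0.2476082 ]
[[ 0.094 -0.001  0.996]
 [-0.996  0.001  0.094]
 [-0.001 -1.    -0.001]]
target [ 0.55701328 -0.28866477  0.024     ] delta tool units [ 0.01191297  8.94436339 -0.03227946]
```

View pics/w1.png

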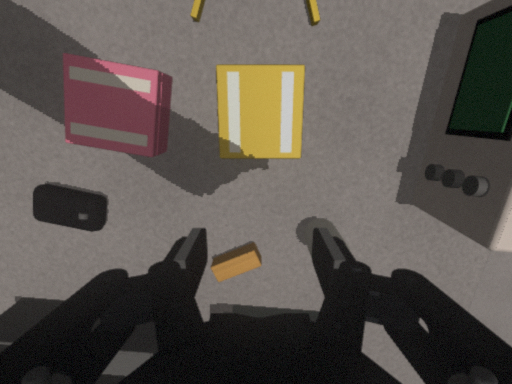

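```bash
python3 - <<'E'
from h import *
c=load('w1.png'); print(onz(c,315,230,0),onz(c,315,230,.1)); print(proj(c,[[.665,-.39,.13],[.668,-.40,0],[.5518,-.2169,.055]]))
hsv=cv2.cvtColor(c['color'],cv2.COLOR_RGB2HSV); m=cv2.inRange(hsv,(20,120,90),(35,255,255)); m[:55]=0
m=cv2.morphologyEx(m,cv2.MORPH_CLOSE,np.ones((15,15)))
k=max(cv2.findContours(m,0,2)[0],key=cv2.contourArea); P=np.array([onz(c,u,v,.055)[:2] for u,v in k[:,0]],np.float32); r=cv2.minAreaRect(P); print(r, st([*r[0],0]))
t=load('top0.png'); print(proj(t,[onz(c,315,230,0)]))
E
```

```text
[ 0.65616367 -0.38821596  0.        ] [ 0.62925759 -0.34499496  0.1       ]
[[345.45258712 280.12637675]
 [321.14034277 237.31147921]
 [260.53858388 112.51701787]]
((0.551219642162323, -0.21830140054225922), (0.10337857902050018, 0.10853840410709381), 5.3874311447143555) [-0.3224129  -0.00957435  0.        ]
[[390.77591028 141.5081342 ]]
```

```bash
python3 -m handwheel '[[0.4,1.5,0,0,0,0],[0.4,3.3,0,0,0,0],[0.4,5.1,0,0,0,0],[0.4,6.5,0,0,0,0],[0.4,7.2,0,0,0,0]]'; python3 -m handwheel '[[0,0.5,0,0,0,0],[0,1.0,0,0,0,0],[0,1.4,0,0,0,0],[0,1.7,0,0,0,0],[0,1.7,0,0,0,0]]'
python3 - <<'E'
from h import *
o,p,R=tool(); print('z yaw',np.degrees(np.arctan2(R[1,2],R[0,2])),p, st(p),o['ft_force'])
grab('wrist','w2.png')
E
```

```text
clock: 2.7
eef_pos: [0.5569, -0.2954, 0.066]
tool_rot: [0.524, -0.477, 0.474, -0.523]
ft_force: [-0.2, 0.9, 0.7]
grip_width: 0.0605
clock: 3.32
eef_pos: [0.5583, -0.2962, 0.0259]
tool_rot: [0.523, -0.476, 0.475, -0.523]
ft_force: [0.1, 0.4, 0.4]
grip_width: 0.0606
z yaw 5.484170032387091 [ 0.55829956 -0.29620989  0.02585248] [-0.40061029 -0.01181663  0.02585248] [0.05968396 0.37307974 0.41677784]
```

View pics/w2.png

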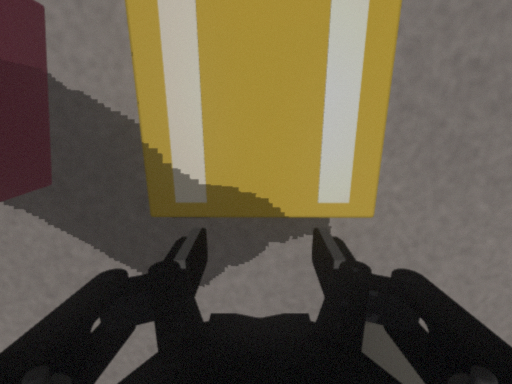

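The picture shows the fingers squarely behind the case. The rear edge is at row 215, and the fingers at columns 190 and 330 straddle its centre.

```bash
python3 -m handwheel '[[-0.12,0,0,0,0,0],[-0.24,0,0,0,0,0],[-0.36,0,0,0,0,0],[-0.48,0,0,0,0,0],[-0.6,0,0,0,0,0]]'; python3 -m handwheel '[[-0.1,0,0,0,0,0],[-0.2,0,0,0,0,0],[-0.3,0,0,0,0,0],[-0.4,0,0,0,0,0],[-0.5,0,0,0,0,0]]'
cat > chk.py <<'E'
from h import *
import sys
o,p,R=tool(); f=np.array(o['ft_force'])
print('t',round(o['clock'],2),'tcp st',st(p).round(4),'yaw rel',round(np.degrees(np.arctan2(R[1,2],R[0,2]))-3.55,2),'F st',np.round([f@XS,f@YS,f[2]],2))
if len(sys.argv)>1:
    c=grab('top',sys.argv[1]+'.png'); hsv=cv2.cvtColor(c['color'],cv2.COLOR_RGB2HSV)
    z=float(sys.argv[2]) if len(sys.argv)>2 else .055
    m=cv2.inRange(hsv,(22,120,100),(35,255,255)); m[:145]=0; m[225:]=0
    if z<.056: m[:,:292]=0
    m=cv2.morphologyEx(m,cv2.MORPH_OPEN,np.ones((5,5))); m=cv2.morphologyEx(m,cv2.MORPH_CLOSE,np.ones((9,9)))
    k=max(cv2.findContours(m,0,2)[0],key=cv2.contourArea); P=np.array([onz(c,u,v,z)[:2] for u,v in k[:,0]],np.float32); r=cv2.minAreaRect(P)
    print('case st',st([*r[0],0]).round(4),'size',np.round(r[1],4),'ang',round(r[2]-3.55,2))
E
python3 chk.py t2
```

```text
clock: 4.0
eef_pos: [0.5573, -0.2818, 0.0265]
tool_rot: [0.524, -0.475, 0.476, -0.523]
ft_force: [-0.3, -3.3, -1.0]
grip_width: 0.0604
clock: 4.62
eef_pos: [0.5561, -0.269, 0.0264]
tool_rot: [0.523, -0.475, 0.476, -0.523]
ft_force: [0.4, -2.9, -0.3]
grip_width: 0.0602
t 4.62 tcp st [-0.3733 -0.0113  0.0264] yaw rel 1.93 F st [-2.9  -0.26 -0.28]
case st [-0.3051 -0.0097  0.    ] size [0.1037 0.106 ] ang 2.03
```

```bash
python3 -m handwheel '[[-0.24,0,-0.03,0,0.02,0],[-0.48,0,-0.06,0,0.04,0],[-0.72,0,-0.09,0,0.06,0],[-0.96,0,-0.12,0,0.07,0],[-1.2,0,-0.15,0,0.08,0]]'; python3 -m handwheel '[[-0.24,0,-0.03,0,0.02,0],[-0.48,0,-0.06,0,0.04,0],[-0.72,0,-0.09,0,0.06,0],[-0.96,0,-0.12,0,0.07,0],[-1.2,0,-0.15,0,0.08,0]]';python3 chk.py t3
```

```text
clock: 5.3
eef_pos: [0.5494, -0.2391, 0.0264]
tool_rot: [-0.52, 0.479, -0.479, 0.52]
ft_force: [0.7, -2.7, 0.3]
grip_width: 0.0603
clock: 5.92
eef_pos: [0.5432, -0.2096, 0.0264]
tool_rot: [0.517, -0.483, 0.483, -0.517]
ft_force: [-0.5, -3.0, 2.1]
grip_width: 0.0602
t 5.92 tcp st [-0.3132 -0.0021  0.0264] yaw rel 0.32 F st [-3.01  0.72  2.12]
case st [-0.2508  0.011   0.    ] size [0.079  0.0706] ang -3.46
```

```bash
python3 - <<'E'
from h import *
im=load('t3.png')['color'][...,::-1]
cv2.imwrite('pics/t3c.png',cv2.resize(im[135:235,200:360],None,fx=5,fy=5,interpolation=cv2.INTER_CUBIC))
grab('wrist','w3.png')
E
```

```text
(no output)
```

View pics/t3c.png

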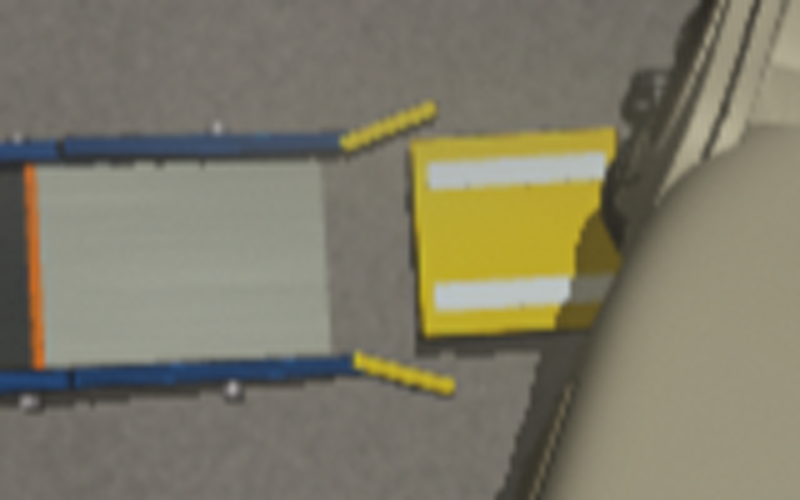

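View pics/w3.png

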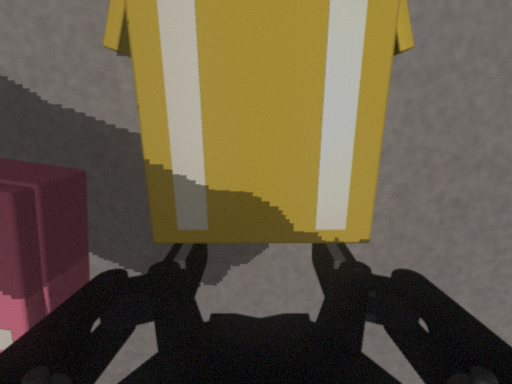

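```bash
python3 - <<'E'
from h import *
c=load('t3.png'); a=onz(c,282.0,163.2,.055);b=onz(c,285,202.3,.055); print(st(a),st(b),st((a+b)/2))
w=load('w3.png'); 
for uv in((153,242),(369,242)): print(st(onz(w,*uv,.055)))
E
```

```text
[-0.19302223 -0.05237069  0.055     ] [-0.19481154  0.0506598   0.055     ] [-0.19391689 -0.00085544  0.055     ]
[-0.30155596  0.0497825   0.055     ]
[-0.30085456 -0.05340244  0.055     ]
```

Case is centred on the line (y about -1 mm, yaw about 0). From here I push straight ahead and tilt the tool about 15°, so the fingertips stay low on the rear face as the case pitches up.

```bash
python3 -m handwheel '[[-0.2,0,0.0,0,0,0.3],[-0.4,0,-0.01,0,0.01,0.6],[-0.6,0,-0.02,0,0.01,0.9],[-0.8,0,-0.03,0,0.02,1.2],[-1.0,0,-0.04,0,0.03,1.5]]'; python3 - <<'E'
from h import *
o,p,R=tool(); print(st(p),R.round(3),np.array([XS,YS,[0,0,1]])@R, o['ft_force'])
for s in ([.02,0,0],[.02,0,.005],[0,.001,0]):
    print(s,(R.T@(s[0]*XS+s[1]*YS+np.array([0,0,s[2]]))/.025).round(3))
grab('wrist','w4.png')
E
```

```text
clock: 6.65
eef_pos: [0.5398, -0.1845, 0.0256]
tool_rot: [-0.448, 0.548, -0.411, 0.574]
ft_force: [0.8, -2.7, -0.6]
grip_width: 0.0601
[-2.87972890e-01 -2.87318143e-04  2.56341890e-02] [[ 0.06  -0.018  0.998]
 [-0.963  0.261  0.063]
 [-0.261 -0.965 -0.002]] [[-9.65236820e-01  2.61376212e-01  5.97418074e-04]
 [-5.56085467e-06  2.26512197e-03 -9.99997435e-01]
 [-2.61376894e-01 -9.65234347e-01 -2.18492565e-03]] [ 0.78414067 -2.72324459 -0.61212685]
[0.02, 0, 0] [-0.772  0.209  0.   ]
[0.02, 0, 0.005] [-0.824  0.016  0.   ]
[0, 0.001, 0] [-0.    0.   -0.04]
```

View pics/w4.png

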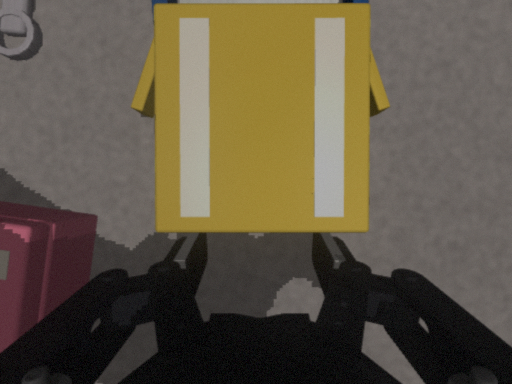

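```bash
python3 -m handwheel '[[-0.2,0.05,0,0,0,0],[-0.4,0.1,0,0,0,0],[-0.6,0.16,0,0,0,0],[-0.8,0.21,0,0,0,0],[-0.97,0.26,0,0,0,0]]';python3 -m handwheel '[[-0.16,0.04,0,0,0,0],[-0.32,0.08,0,0,0,0],[-0.48,0.13,0,0,0,0],[-0.64,0.17,0,0,0,0],[-0.8,0.21,0,0,0,0]]'; python3 chk.py
```

```text
clock: 7.32
eef_pos: [0.539, -0.1595, 0.0265]
tool_rot: [-0.448, 0.547, -0.413, 0.574]
ft_force: [-0.0, -2.4, 0.0]
grip_width: 0.0599
clock: 7.95
eef_pos: [0.5377, -0.1391, 0.0265]
tool_rot: [-0.448, 0.547, -0.413, 0.574]
ft_force: [0.6, -3.0, -0.6]
grip_width: 0.0604
t 7.95 tcp st [-0.2426 -0.0009  0.0265] yaw rel 0.03 F st [-3.02 -0.4  -0.59]
```

```bash
python3 -m handwheel '[[-0.16,0.04,0,0,0,0],[-0.32,0.08,0,0,0,0],[-0.48,0.13,0,0,0,0],[-0.64,0.17,0,0,0,0],[-0.8,0.21,0,0,0,0]]'; python3 -m handwheel '[[-0.16,0.04,0,0,0,0],[-0.32,0.08,0,0,0,0],[-0.48,0.13,0,0,0,0],[-0.64,0.17,0,0,0,0],[-0.8,0.21,0,0,0,0]]'; python3 chk.py; python3 - <<'E'
from h import *
grab('wrist','w5.png'); c=grab('scene','s5.png')
cv2.imwrite('pics/s5c.png',cv2.resize(c['color'][120:260,180:380,::-1],None,fx=4,fy=4,interpolation=cv2.INTER_CUBIC))
E
```

```text
clock: 8.57
eef_pos: [0.5361, -0.1183, 0.0264]
tool_rot: [-0.448, 0.548, -0.412, 0.574]
ft_force: [0.5, -3.4, -1.7]
grip_width: 0.0599
clock: 9.2
eef_pos: [0.535, -0.0977, 0.0266]
tool_rot: [-0.448, 0.547, -0.412, 0.574]
ft_force: [-0.7, -3.1, -2.0]
grip_width: 0.06
t 9.2 tcp st [-0.2011 -0.0008  0.0266] yaw rel 0.04 F st [-3.09  0.85 -2.03]
```

View pics/w5.png

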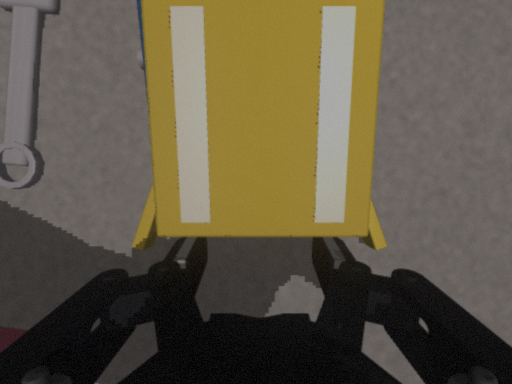

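View pics/s5c.png

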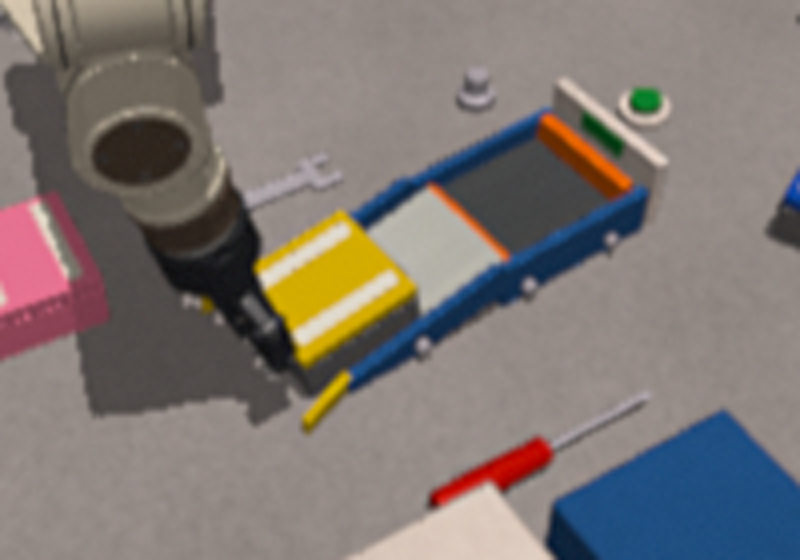

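```bash
python3 -m handwheel '[[-0.16,0.04,0,0,0,0],[-0.32,0.08,0,0,0,0],[-0.48,0.13,0,0,0,0],[-0.64,0.17,0,0,0,0],[-0.8,0.21,0,0,0,0]]'; python3 -m handwheel '[[-0.16,0.03,0,0,0,0],[-0.32,0.06,0,0,0,0],[-0.48,0.09,0,0,0,0],[-0.64,0.12,0,0,0,0],[-0.8,0.15,0,0,0,0]]'; python3 chk.py
```

```text
clock: 9.93
eef_pos: [0.5336, -0.077, 0.0266]
tool_rot: [-0.448, 0.548, -0.412, 0.574]
ft_force: [0.2, -2.9, -2.7]
grip_width: 0.06
clock: 10.55
eef_pos: [0.5327, -0.0574, 0.0286]
tool_rot: [-0.448, 0.547, -0.413, 0.574]
ft_force: [1.2, -4.9, 1.1]
grip_width: 0.0603
t 10.55 tcp st [-0.1607 -0.0011  0.0286] yaw rel 0.03 F st [-4.93 -0.92  1.15]
```

```bash
python3 -m handwheel '[[-0.16,0,0,0,0,0],[-0.32,0,0,0,0,0],[-0.48,0,0,0,0,0],[-0.64,0,0,0,0,0],[-0.8,0,0,0,0,0]]'; python3 -m handwheel '[[-0.16,0,0,0,0,0],[-0.32,0,0,0,0,0],[-0.48,0,0,0,0,0],[-0.64,0,0,0,0,0],[-0.8,0,0,0,0,0]]'; python3 chk.py;  python3 - <<'E'
from h import *
grab('wrist','w6.png'); c=grab('scene','s6.png')
cv2.imwrite('pics/s6c.png',cv2.resize(c['color'][120:260,180:380,::-1],None,fx=4,fy=4,interpolation=cv2.INTER_CUBIC))
E
```

```text
clock: 11.18
eef_pos: [0.5312, -0.0376, 0.0335]
tool_rot: [-0.448, 0.547, -0.413, 0.574]
ft_force: [0.3, -4.2, -0.2]
grip_width: 0.0603
clock: 11.8
eef_pos: [0.5298, -0.0182, 0.0385]
tool_rot: [-0.448, 0.548, -0.412, 0.574]
ft_force: [0.4, -2.2, -2.0]
grip_width: 0.0603
t 11.8 tcp st [-0.1213 -0.0005  0.0385] yaw rel 0.05 F st [-2.25 -0.29 -2.02]
```

View pics/s6c.png

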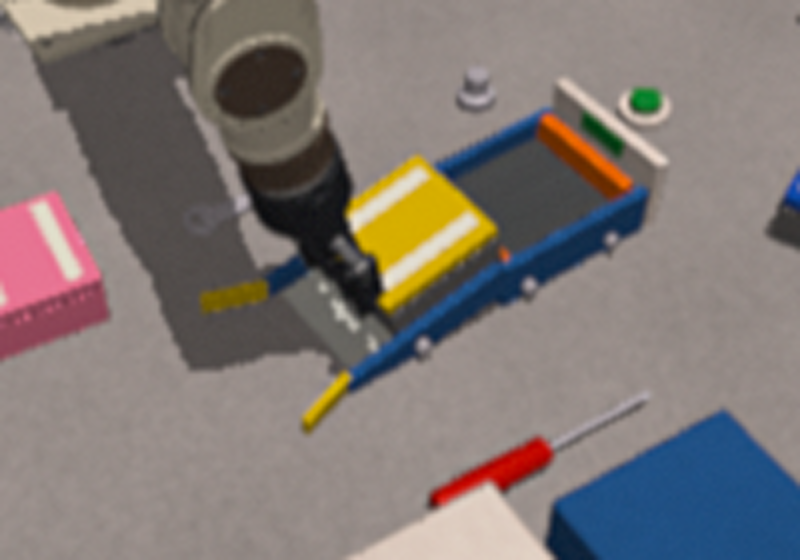

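View pics/w6.png

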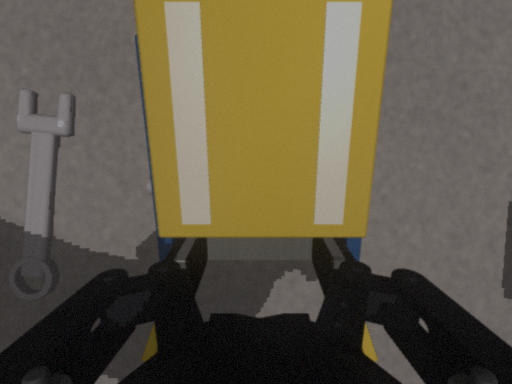

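```bash
python3 -m handwheel '[[-0.16,-0.01,0,0,0,0],[-0.32,-0.02,0,0,0,0],[-0.48,-0.03,0,0,0,0],[-0.64,-0.04,0,0,0,0],[-0.8,-0.05,0,0,0,0]]'; python3 -m handwheel '[[-0.16,-0.01,0,0,0,0],[-0.32,-0.02,0,0,0,0],[-0.48,-0.03,0,0,0,0],[-0.64,-0.04,0,0,0,0],[-0.8,-0.05,0,0,0,0]]'; python3 chk.py
```

```text
clock: 12.52
eef_pos: [0.5289, 0.0006, 0.0452]
tool_rot: [-0.448, 0.547, -0.413, 0.574]
ft_force: [0.2, -2.5, -2.5]
grip_width: 0.0608
clock: 13.15
eef_pos: [0.5278, 0.0195, 0.0516]
tool_rot: [-0.448, 0.547, -0.413, 0.574]
ft_force: [0.4, -3.1, -1.4]
grip_width: 0.0602
t 13.15 tcp st [-0.0836 -0.0009  0.0516] yaw rel 0.03 F st [-3.15 -0.2  -1.4 ]
```

```bash
python3 -m handwheel '[[-0.12,-0.01,0,0,0,0],[-0.24,-0.02,0,0,0,0],[-0.36,-0.03,0,0,0,0],[-0.48,-0.04,0,0,0,0],[-0.6,-0.05,0,0,0,0]]'; python3 -m handwheel '[[-0.12,0,0,0,0,0],[-0.24,0,0,0,0,0],[-0.36,0,0,0,0,0],[-0.48,0,0,0,0,0],[-0.6,0,0,0,0,0]]'; python3 chk.py;  python3 - <<'E'
from h import *
grab('wrist','w7.png'); c=grab('scene','s7.png')
cv2.imwrite('pics/s7c.png',cv2.resize(c['color'][120:260,180:380,::-1],None,fx=4,fy=4,interpolation=cv2.INTER_CUBIC))
E
```

```text
clock: 13.78
eef_pos: [0.527, 0.0335, 0.0567]
tool_rot: [-0.448, 0.547, -0.413, 0.574]
ft_force: [-0.3, -4.4, 0.6]
grip_width: 0.0603
clock: 14.4
eef_pos: [0.5258, 0.0483, 0.0605]
tool_rot: [-0.448, 0.547, -0.412, 0.574]
ft_force: [-0.2, -3.1, 2.0]
grip_width: 0.0602
t 14.4 tcp st [-0.0547 -0.0008  0.0605] yaw rel 0.05 F st [-3.04  0.37  1.96]
```

View pics/s7c.png

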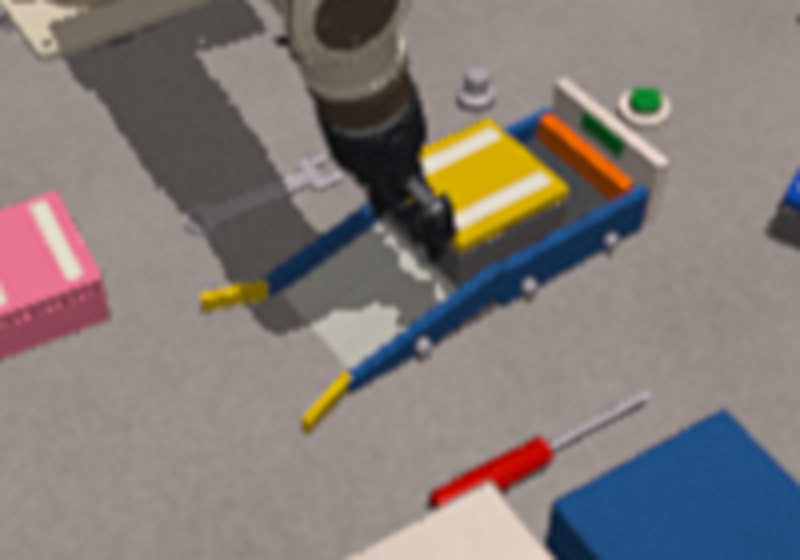

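View pics/w7.png

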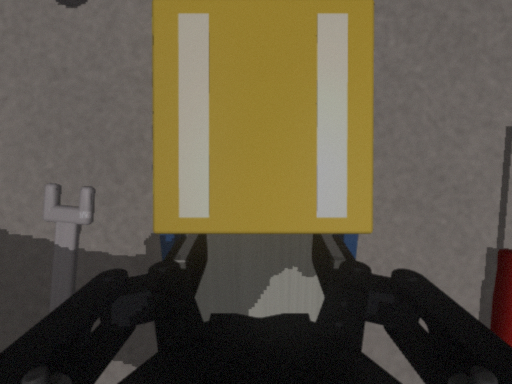

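```bash
python3 -m handwheel '[[-0.12,0.03,0,0,0,0],[-0.24,0.06,0,0,0,0],[-0.36,0.09,0,0,0,0],[-0.48,0.13,0,0,0,0],[-0.6,0.16,0,0,0,0]]'; python3 -m handwheel '[[-0.12,0.03,0,0,0,0],[-0.24,0.06,0,0,0,0],[-0.36,0.09,0,0,0,0],[-0.48,0.13,0,0,0,0],[-0.6,0.16,0,0,0,0]]'; python3 chk.py;  python3 - <<'E'
from h import *
grab('wrist','w8.png'); c=grab('scene','s8.png')
cv2.imwrite('pics/s8c.png',cv2.resize(c['color'][120:260,180:380,::-1],None,fx=4,fy=4,interpolation=cv2.INTER_CUBIC))
E
```

```text
clock: 15.12
eef_pos: [0.5245, 0.0636, 0.06]
tool_rot: [-0.448, 0.548, -0.412, 0.574]
ft_force: [-0.3, -1.5, -1.2]
grip_width: 0.0602
clock: 15.75
eef_pos: [0.524, 0.0791, 0.0604]
tool_rot: [-0.448, 0.547, -0.413, 0.574]
ft_force: [-0.3, -1.9, -0.8]
grip_width: 0.0603
t 15.75 tcp st [-0.0239 -0.0008  0.0604] yaw rel 0.04 F st [-1.88  0.46 -0.8 ]
```

View pics/s8c.png

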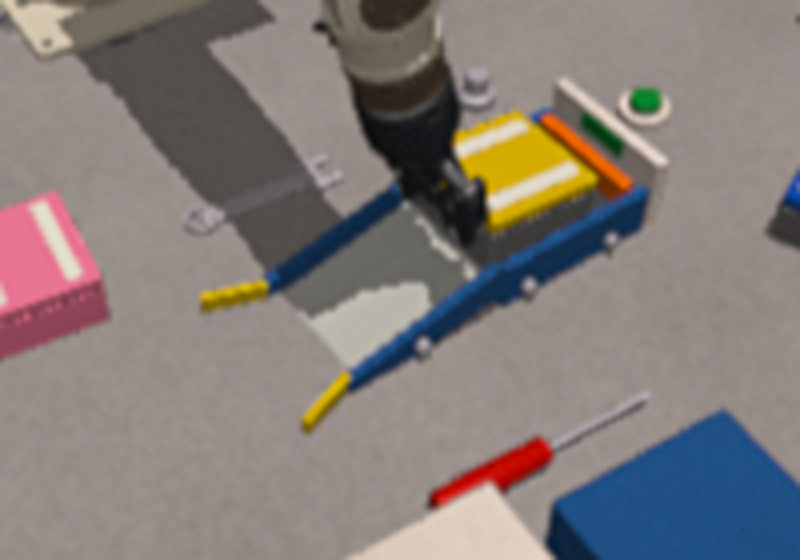

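View pics/w8.png

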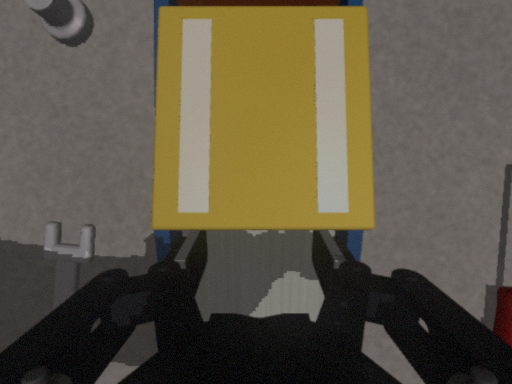

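```bash
python3 -m handwheel '[[-0.08,0.02,0,0,0,0],[-0.16,0.04,0,0,0,0],[-0.24,0.06,0,0,0,0],[-0.32,0.08,0,0,0,0],[-0.4,0.1,0,0,0,0]]'; python3 -m handwheel '[[-0.05,0.01,0,0,0,0],[-0.1,0.03,0,0,0,0],[-0.15,0.04,0,0,0,0],[-0.2,0.05,0,0,0,0],[-0.25,0.07,0,0,0,0]]'; python3 chk.py;  python3 - <<'E'
from h import *
w=grab('wrist','w9.png'); c=grab('scene','s9.png')
cv2.imwrite('pics/s9c.png',cv2.resize(c['color'][130:210,260:360,::-1],None,fx=8,fy=7,interpolation=cv2.INTER_CUBIC))
E
```

```text
clock: 16.48
eef_pos: [0.5233, 0.0893, 0.0606]
tool_rot: [-0.448, 0.547, -0.413, 0.574]
ft_force: [1.4, -1.9, -0.7]
grip_width: 0.0603
clock: 17.1
eef_pos: [0.5229, 0.0957, 0.0605]
tool_rot: [-0.448, 0.547, -0.413, 0.574]
ft_force: [-0.7, -2.7, -0.5]
grip_width: 0.0603
t 17.1 tcp st [-0.0073 -0.0008  0.0605] yaw rel 0.03 F st [-2.6   0.84 -0.47]
```

View pics/s9c.png

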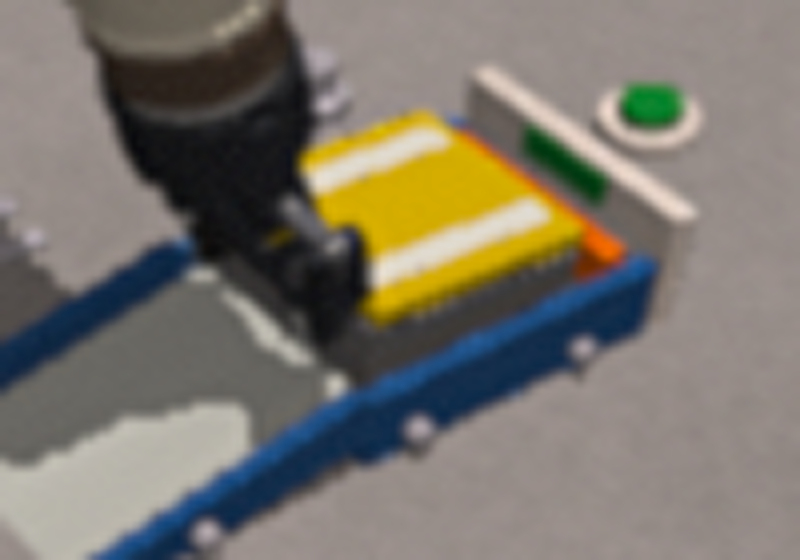

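View pics/w9.png

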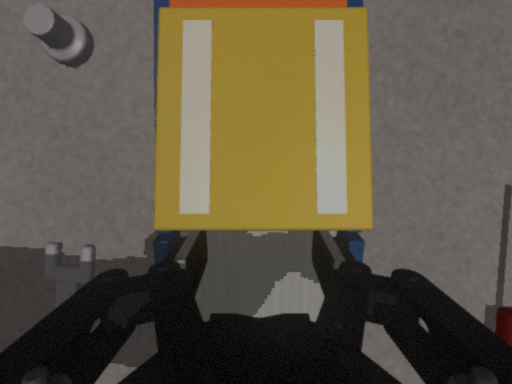

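```bash
cat > rear.py <<'E'
from h import *
import sys
c=grab('wrist',sys.argv[1]+'.png'); hsv=cv2.cvtColor(c['color'],cv2.COLOR_RGB2HSV); m=cv2.inRange(hsv,(20,100,60),(35,255,255))
r=np.flatnonzero(m[:,262]); b=r.max(); t=r.min(); w=lambda v:(np.flatnonzero(m[v]).min(),np.flatnonzero(m[v]).max())
print('rear row',b,'front row',t,'rear cols',w(b-2),'front cols',w(t+3))
E
python3 -m handwheel '[[-0.02,0.01,0,0,0,0],[-0.05,0.01,0,0,0,0],[-0.07,0.02,0,0,0,0],[-0.1,0.03,0,0,0,0],[-0.12,0.03,0,0,0,0]]';python3 rear.py wa; python3 -m handwheel '[[-0.02,0.01,0,0,0,0],[-0.05,0.01,0,0,0,0],[-0.07,0.02,0,0,0,0],[-0.1,0.03,0,0,0,0],[-0.12,0.03,0,0,0,0]]'; python3 chk.py; python3 rear.py wb
```

```text
clock: 17.82
eef_pos: [0.5227, 0.0988, 0.0605]
tool_rot: [-0.448, 0.547, -0.413, 0.574]
ft_force: [-0.8, -2.2, -0.6]
grip_width: 0.0602
rear row 230 front row 8 rear cols (np.int64(154), np.int64(372)) front cols (np.int64(159), np.int64(367))
clock: 18.5
eef_pos: [0.5225, 0.1019, 0.0606]
tool_rot: [-0.448, 0.547, -0.413, 0.574]
ft_force: [0.1, -2.5, -0.7]
grip_width: 0.0603
t 18.5 tcp st [-0.0011 -0.0007  0.0606] yaw rel 0.04 F st [-2.46  0.01 -0.69]
rear row 230 front row 8 rear cols (np.int64(154), np.int64(372)) front cols (np.int64(159), np.int64(367))
```

```bash
python3 -m handwheel '[[-0.02,0,0,0,0,0],[-0.03,0.01,0,0,0,0],[-0.05,0.01,0,0,0,0],[-0.06,0.02,0,0,0,0],[-0.08,0.02,0,0,0,0]]';python3 rear.py wc; python3 chk.py
```

```text
clock: 19.18
eef_pos: [0.5224, 0.1039, 0.0607]
tool_rot: [-0.448, 0.547, -0.413, 0.574]
ft_force: [0.4, -0.7, -0.4]
grip_width: 0.0601
rear row 230 front row 8 rear cols (np.int64(154), np.int64(372)) front cols (np.int64(159), np.int64(367))
t 19.23 tcp st [ 0.001  -0.0008  0.0606] yaw rel 0.04 F st [-1.09 -0.4  -0.98]
```

```bash
python3 -m handwheel '[[-0.02,0,0,0,0,0],[-0.03,0.01,0,0,0,0],[-0.05,0.01,0,0,0,0],[-0.06,0.02,0,0,0,0],[-0.08,0.02,0,0,0,0]]';python3 rear.py wd; python3 chk.py
```

```text
clock: 19.85
eef_pos: [0.5223, 0.106, 0.0607]
tool_rot: [-0.448, 0.547, -0.413, 0.574]
ft_force: [0.0, -1.7, -1.7]
grip_width: 0.0601
rear row 230 front row 7 rear cols (np.int64(155), np.int64(372)) front cols (np.int64(159), np.int64(367))
t 19.9 tcp st [ 0.0031 -0.0008  0.0607] yaw rel 0.04 F st [-1.3  -0.62 -0.29]
```

```bash
python3 -m handwheel '[[-0.02,0,0,0,0,0],[-0.03,0.01,0,0,0,0],[-0.05,0.01,0,0,0,0],[-0.06,0.02,0,0,0,0],[-0.08,0.02,0,0,0,0]]';python3 rear.py we; python3 chk.py; python3 - <<'E'
from h import *
w=load('we.png'); a,b=st(onz(w,155,230,.093)),st(onz(w,372,230,.093)); print(a,b)
c=grab('scene','se.png')
cv2.imwrite('pics/sec.png',cv2.resize(c['color'][130:210,260:360,::-1],None,fx=8,fy=7,interpolation=cv2.INTER_CUBIC))
E
```

```text
clock: 20.52
eef_pos: [0.5221, 0.108, 0.0607]
tool_rot: [-0.448, 0.547, -0.413, 0.574]
ft_force: [0.3, -2.0, -1.7]
grip_width: 0.0605
rear row 230 front row 7 rear cols (np.int64(155), np.int64(371)) front cols (np.int64(159), np.int64(367))
t 20.57 tcp st [ 0.0052 -0.0007  0.0607] yaw rel 0.04 F st [-1.67 -0.2  -0.54]
[0.01451325 0.04922187 0.093     ] [ 0.01460328 -0.05315287  0.093     ]
```

View pics/sec.png

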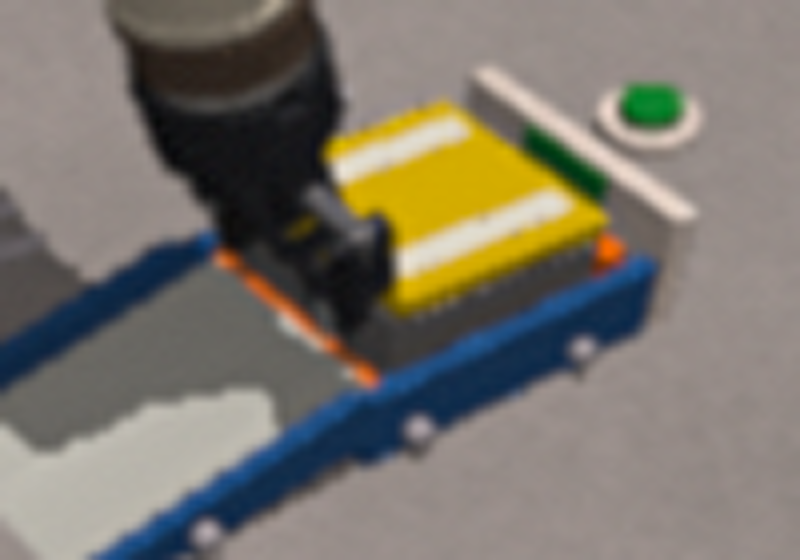

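View pics/we.png

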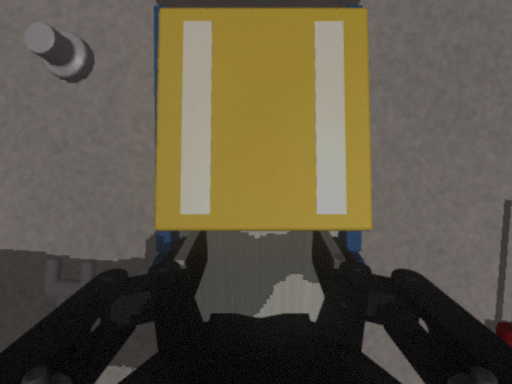

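```bash
python3 -m handwheel '[[-0.01,0,0,0,0,0],[-0.02,0.01,0,0,0,0],[-0.03,0.01,0,0,0,0],[-0.05,0.01,0,0,0,0],[-0.06,0.02,0,0,0,0]]';python3 rear.py wf; python3 chk.py
```

```text
clock: 21.25
eef_pos: [0.5221, 0.1096, 0.0606]
tool_rot: [-0.448, 0.547, -0.413, 0.574]
ft_force: [-0.3, -2.2, -0.2]
grip_width: 0.06
rear row 230 front row 7 rear cols (np.int64(155), np.int64(371)) front cols (np.int64(159), np.int64(367))
t 21.3 tcp st [ 0.0067 -0.0008  0.0607] yaw rel 0.04 F st [-2.43 -0.25 -0.18]
```

```bash
python3 -m handwheel '[[-0.01,0,0,0,0,0],[-0.02,0.01,0,0,0,0],[-0.03,0.01,0,0,0,0],[-0.05,0.01,0,0,0,0],[-0.06,0.02,0,0,0,0]]';python3 rear.py wg; python3 chk.py
```

```text
clock: 21.92
eef_pos: [0.5219, 0.1111, 0.0605]
tool_rot: [-0.448, 0.547, -0.413, 0.574]
ft_force: [-1.1, -2.2, 0.3]
grip_width: 0.0596
rear row 230 front row 9 rear cols (np.int64(161), np.int64(365)) front cols (np.int64(159), np.int64(367))
t 21.98 tcp st [ 0.0082 -0.0008  0.0606] yaw rel 0.03 F st [-2.69  0.26 -0.53]
```

```bash
python3 - <<'E'
from h import *
c=grab('scene','sg.png')
cv2.imwrite('pics/sgc.png',cv2.resize(c['color'][130:210,260:360,::-1],None,fx=8,fy=7,interpolation=cv2.INTER_CUBIC))
w=load('wg.png')
for uv in((161,229),(365,229),(159,12),(367,12)): print(st(onz(w,*uv,.085)))
E
```

```text
[0.01682235 0.04929724 0.085     ]
[ 0.01691262 -0.05297037  0.085     ]
[0.12426704 0.04958494 0.085     ]
[ 0.12426374 -0.05304829  0.085     ]
```

View pics/sgc.png

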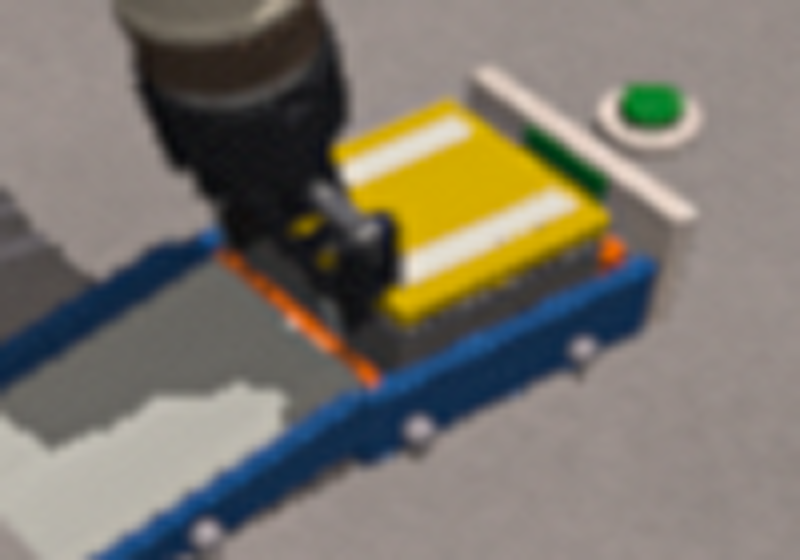

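View pics/wg.png

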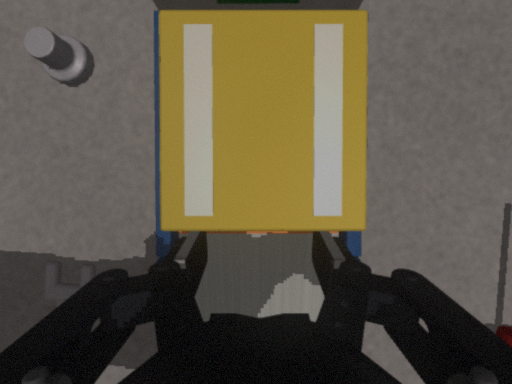

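Rear width shrank from 216 to 204 px between steps, and the orange lip is now visible behind the case, so it has dropped and reads level. I'll back off and look.

```bash
python3 -m handwheel '[[0.1,-0.03,0,0,0,0],[0.4,-0.11,0,0,0,0],[0.8,-0.22,0,0,0,0],[1.2,-0.32,0,0,0,0],[1.5,-0.41,0,0,0,0]]'; python3 -m handwheel '[[0,-1,0,0,0,0],[-0.5,-3,0,0,0,-0.5],[-1,-4.5,0,0,0,-1],[-1.5,-6,0,0,0,-1.4],[-1.9,-7,0,0,0,-1.5]]' -1; python3 chk.py;  python3 - <<'E'
from h import *
grab('top','t9.png'); c=grab('scene','sh.png'); grab('wrist','wh.png')
cv2.imwrite('pics/shc.png',cv2.resize(c['color'][130:210,260:360,::-1],None,fx=8,fy=7,interpolation=cv2.INTER_CUBIC))
E
```

```text
clock: 22.65
eef_pos: [0.5245, 0.0714, 0.0607]
tool_rot: [-0.448, 0.548, -0.413, 0.574]
ft_force: [0.5, -0.1, -1.4]
grip_width: 0.0599
clock: 23.28
eef_pos: [0.525, 0.0736, 0.2445]
tool_rot: [-0.515, 0.483, -0.484, 0.516]
ft_force: [0.4, 0.2, -0.1]
grip_width: 0.0001
t 23.27 tcp st [-0.0295 -0.0015  0.2445] yaw rel 0.11 F st [ 0.18 -0.44 -0.07]
```

View pics/shc.png

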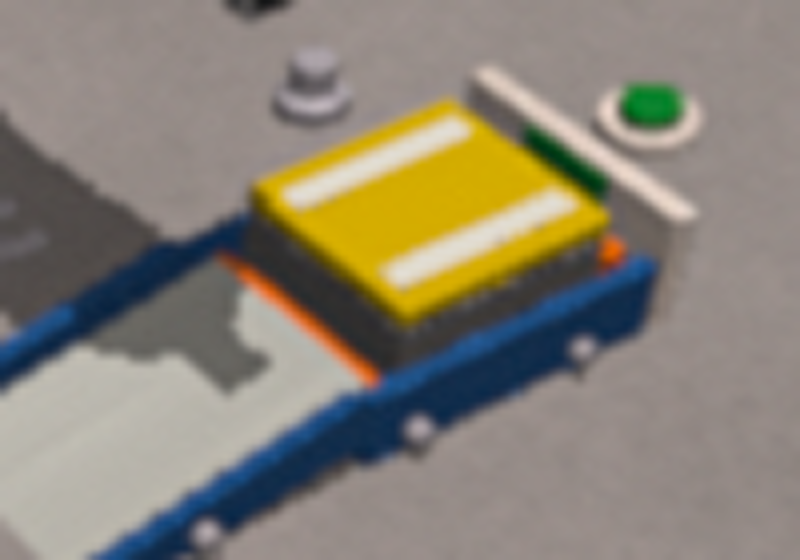

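View pics/wh.png

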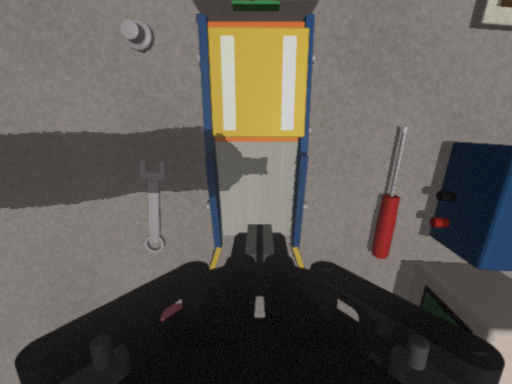

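The case lies in the pocket, between the lip (wrist row 138) and the end stop (row 24). I'll check its height and level by triangulating lid corners, and measure the button.

```bash
python3 - <<'E'
from h import *
def quad(fn,box):
    c=load(fn); hsv=cv2.cvtColor(c['color'],cv2.COLOR_RGB2HSV); m=cv2.inRange(hsv,(21,110,80),(35,255,255)); z=np.zeros_like(m); y0,y1,x0,x1=box; z[y0:y1,x0:x1]=m[y0:y1,x0:x1]
    z=cv2.morphologyEx(z,cv2.MORPH_CLOSE,np.ones((9,9))); k=max(cv2.findContours(z,0,2)[0],key=cv2.contourArea); h=cv2.convexHull(k)
    q=cv2.approxPolyDP(h,.06*cv2.arcLength(h,True),True)[:,0]; return c,q
def tri(c1,a,c2,b):
    o1,d1=ray(c1,*a);o2,d2=ray(c2,*b); t=np.linalg.lstsq(np.stack([d1,-d2],1),o2-o1,rcond=None)[0]; return (o1+d1*t[0]+o2+d2*t[1])/2
cw,qw=quad('wh.png',(15,145,205,312)); cs,qs=quad('sh.png',(140,180,288,340)); ct,qt=quad('t9.png',(150,225,140,230))
print(qw.tolist(),qs.tolist(),qt.tolist())
def srt(c,q): # order by station sector
    P=[st(onz(c,*x,.085)) for x in q]; return {(p[0]>.07,p[1]>0):(q[i],p) for i,p in enumerate(P)}
W,S,T=srt(cw,qw),srt(cs,qs),srt(ct,qt)
for k in W:
    print(k,'w',W[k][1].round(4),'s',S[k][1].round(4) if k in S else '','t',T[k][1].round(4) if k in T else '', 'tri', st(tri(cw,W[k][0],cs,S[k][0])).round(4) if k in S else '')
# button
def btn(fn,box):
    c=load(fn); hsv=cv2.cvtColor(c['color'],cv2.COLOR_RGB2HSV); m=cv2.inRange(hsv,(50,90,40),(85,255,255)); z=np.zeros_like(m); y0,y1,x0,x1=box; z[y0:y1,x0:x1]=m[y0:y1,x0:x1]
    M=cv2.moments(z,True); return c,(M['m10']/M['m00'],M['m01']/M['m00'])
a,u=btn('sh.png',(136,152,332,352)); b,v=btn('t9.png',(195,225,105,135)); p=tri(a,u,b,v); print('button',u,v,p,st(p),[onz(b,*v,z).round(4).tolist() for z in(.016,.025,.035)],[onz(a,*u,z).round(4).tolist() for z in(.016,.025,.035)])
E
```

```text
Traceback (most recent call last):
ValueError: max() iterable argument is empty
```

```bash
python3 - <<'E'
from h import *
def quad(fn,box):
    c=load(fn); hsv=cv2.cvtColor(c['color'],cv2.COLOR_RGB2HSV); m=cv2.inRange(hsv,(21,110,80),(35,255,255)); z=np.zeros_like(m); y0,y1,x0,x1=box; z[y0:y1,x0:x1]=m[y0:y1,x0:x1]
    z=cv2.morphologyEx(z,cv2.MORPH_CLOSE,np.ones((9,9))); k=max(cv2.findContours(z,0,2)[0],key=cv2.contourArea); h=cv2.convexHull(k)
    q=cv2.approxPolyDP(h,.06*cv2.arcLength(h,True),True)[:,0]; return c,q
def tri(c1,a,c2,b):
    o1,d1=ray(c1,*a);o2,d2=ray(c2,*b); t=np.linalg.lstsq(np.stack([d1,-d2],1),o2-o1,rcond=None)[0]; return (o1+d1*t[0]+o2+d2*t[1])/2
cw,qw=quad('wh.png',(15,145,205,312)); cs,qs=quad('sh.png',(140,180,288,340))
def srt(c,q):
    P=[st(onz(c,*x,.085)) for x in q]; return {(bool(p[0]>.07),bool(p[1]>0)):(q[i],p) for i,p in enumerate(P)}
W,S=srt(cw,qw),srt(cs,qs)
for k in W:
    print(k,'w',W[k][1].round(4),'s',S[k][1].round(4) if k in S else '','tri', st(tri(cw,W[k][0],cs,S[k][0])).round(4) if k in S else '')
def btn(c,box):
    hsv=cv2.cvtColor(c['color'],cv2.COLOR_RGB2HSV); m=cv2.inRange(hsv,(50,90,40),(85,255,255)); z=np.zeros_like(m); y0,y1,x0,x1=box; z[y0:y1,x0:x1]=m[y0:y1,x0:x1]
    M=cv2.moments(z,True); return c,(M['m10']/M['m00'],M['m01']/M['m00'])
a,u=btn(load('sh.png'),(136,152,332,352)); b,v=btn(load('top0.png'),(195,225,105,135)); p=tri(a,u,b,v); print('button',u,v,p,st(p),[onz(b,*v,z).round(4).tolist() for z in(.016,.025,.035)],[onz(a,*u,z).round(4).tolist() for z in(.016,.025,.035)])
o,p,R=tool(); print(p,R.round(3))
for z in (.1,): print('delta above button',(R.T@(np.array([.460,.353,z])-p)/.025).round(2))
E
```

```text
(True, False) w [ 0.1247 -0.0523  0.085 ] s [ 0.1183 -0.059   0.085 ] tri [ 0.1263 -0.0532  0.0764]
(False, False) w [ 0.0169 -0.0523  0.085 ] s [ 0.0088 -0.0591  0.085 ] tri [ 0.0156 -0.0533  0.076 ]
(False, True) w [0.0167 0.048  0.085 ] s [0.016  0.0428 0.085 ] tri [0.0176 0.0472 0.0814]
(True, True) w [0.1243 0.0503 0.085 ] s [0.1255 0.0446 0.085 ] tri [0.1274 0.0496 0.0804]
button (341.0, 144.5) (119.14583333333333, 209.80208333333334) [0.46217843 0.3529533  0.01822166] [0.25325904 0.04392416 0.01822166] [[0.4621, 0.3534, 0.016], [0.4617, 0.3501, 0.025], [0.4614, 0.3465, 0.035]] [[0.4605, 0.3553, 0.016], [0.4678, 0.3476, 0.025], [0.4759, 0.339, 0.035]]
[0.52540188 0.07320108 0.24347281] [[ 0.063  0.003  0.998]
 [-0.998  0.001  0.063]
 [-0.001 -1.     0.003]]
delta above button [-11.33   5.74  -1.92]
```

The lid's front and rear corners agree in height (76/76 mm and 80/81 mm, biased by the lid's side being in the mask), so it is level. Centre is x about 71 mm, y about -1 mm. Now the button, at about (0.461, 0.353, 0.018).

```bash
python3 -m handwheel '[[-1.8,0,-0.3,0,0,0],[-4.2,0,-0.7,0,0,0],[-6.6,0,-1.1,0,0,0],[-9.0,0,-1.5,0,0,0],[-10.6,0,-1.8,0,0,0]]' -1; python3 -m handwheel '[[-0.7,0.5,-0.1,0,0,0],[-0.7,2.0,-0.1,0,0,0],[-0.7,4.0,-0.1,0,0,0],[-0.7,5.7,-0.1,0,0,0],[-0.7,6.7,-0.1,0,0,0]]'; python3 - <<'E'
from h import *
o,p,R=tool(); print(p,(R.T@(np.array([.461,.353,.020])-p)/.025).round(2))
c=grab('wrist','wb1.png')
c=grab('scene','sb1.png');cv2.imwrite('pics/sb1c.png',cv2.resize(c['color'][110:190,300:400,::-1],None,fx=8,fy=7,interpolation=cv2.INTER_CUBIC))
E
```

```text
clock: 24.05
eef_pos: [0.4617, 0.336, 0.2398]
tool_rot: [0.517, -0.484, 0.483, -0.514]
ft_force: [1.1, -0.2, -0.8]
grip_width: -0.0001
clock: 24.68
eef_pos: [0.4575, 0.3485, 0.0699]
tool_rot: [0.518, -0.485, 0.484, -0.512]
ft_force: [-0.4, 0.0, 0.4]
grip_width: 0.0
[0.45747152 0.3485248  0.06994468] [-0.18  2.    0.16]
```

View pics/wb1.png

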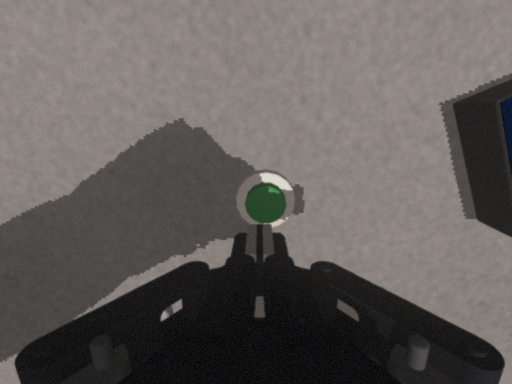

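View pics/sb1c.png

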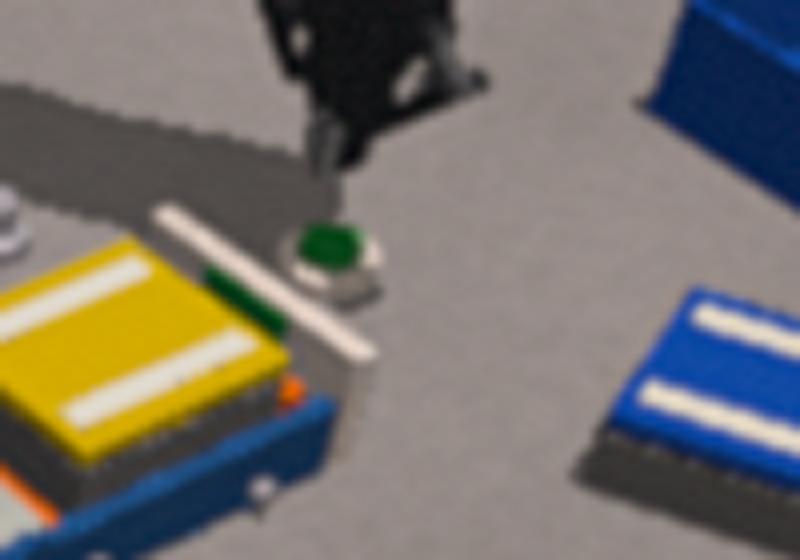

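```bash
python3 - <<'E'
from h import *
w=load('wb1.png'); t=load('top0.png'); s=load('sh.png')
O=[];D=[]
for c,u in((w,(266,203)),(t,(119.15,209.8)),(s,(341,144.5))):
    o,d=ray(c,*u); O.append(o);D.append(d); print([onz(c,*u,z).round(4)[:2].tolist() for z in(.015,.025,.035)])
A=sum(np.eye(3)-np.outer(d,d) for d in D); b=sum((np.eye(3)-np.outer(d,d))@o for o,d in zip(O,D)); print(np.linalg.solve(A,b))
o,p,R=tool(); print(p,(R.T@(np.array([.461,.351,.025])-p)/.025).round(2), o['clock'])
E
```

```text
[[0.4615, 0.3509], [0.4611, 0.3543], [0.4607, 0.3577]]
[[0.4621, 0.3537], [0.4617, 0.3501], [0.4614, 0.3465]]
[[0.4597, 0.3562], [0.4678, 0.3476], [0.4759, 0.339]]
[0.46196155 0.35254072 0.01867666]
[0.45650091 0.34794285 0.06931914] [-0.12  1.77  0.2 ] 24.775
```

```bash
python3 -m handwheel '[[-0.1,0.3,0.1,0,0,0],[-0.18,0.7,0.2,0,0,0],[-0.18,1.1,0.2,0,0,0],[-0.18,1.4,0.2,0,0,0],[-0.18,1.6,0.2,0,0,0]]'; python3 -m handwheel '[[0,0.06,0,0,0,0],[0,0.12,0,0,0,0],[0,0.18,0,0,0,0],[0,0.24,0,0,0,0],[0,0.3,0,0,0,0]]'
```

```text
clock: 25.4
eef_pos: [0.4637, 0.3566, 0.034]
tool_rot: [0.516, -0.484, 0.484, -0.515]
ft_force: [-0.5, 0.2, 0.4]
grip_width: 0.0002
clock: 26.02
eef_pos: [0.464, 0.3568, 0.0271]
tool_rot: [0.516, -0.484, 0.484, -0.515]
ft_force: [-1.3, 0.4, 0.9]
grip_width: 0.0001
```

```bash
python3 -m handwheel '[[0.16,0,-0.08,0,0,0],[0.16,0.08,-0.08,0,0,0],[0.16,0.14,-0.08,0,0,0],[0.16,0.2,-0.08,0,0,0],[0.16,0.24,-0.08,0,0,0]]'; python3 -m handwheel '[[0,0.03,0,0,0,0],[0,0.06,0,0,0,0],[0,0.09,0,0,0,0],[0,0.12,0,0,0,0],[0,0.12,0,0,0,0]]'
```

```text
clock: 26.65
eef_pos: [0.4622, 0.3526, 0.0212]
tool_rot: [0.516, -0.484, 0.484, -0.515]
ft_force: [-0.6, 0.2, 1.1]
grip_width: 0.0001
clock: 27.28
eef_pos: [0.4622, 0.3526, 0.0182]
tool_rot: [0.516, -0.484, 0.484, -0.515]
ft_force: [-0.6, -0.4, 3.4]
grip_width: -0.0001
```

```bash
python3 -m handwheel '[[0,0.03,0,0,0,0],[0,0.06,0,0,0,0],[0,0.09,0,0,0,0],[0,0.12,0,0,0,0],[0,0.12,0,0,0,0]]'; python3 -m handwheel '[[0,0.02,0,0,0,0],[0,0.04,0,0,0,0],[0,0.06,0,0,0,0],[0,0.06,0,0,0,0],[0,0.06,0,0,0,0]]'
```

```text
clock: 27.9
eef_pos: [0.4623, 0.3527, 0.016]
tool_rot: [-0.515, 0.484, -0.484, 0.515]
ft_force: [-3.1, -2.7, 8.7]
grip_width: 0.0001
clock: 28.52
eef_pos: [0.4623, 0.3527, 0.0159]
tool_rot: [-0.515, 0.484, -0.484, 0.516]
ft_force: [-4.3, -4.1, 17.5]
grip_width: 0.0002
```

The button has bottomed out: the force rose well past 5 N and the tip stopped at z = 16 mm. Releasing.

```bash
python3 -m handwheel '[[0,-0.3,0,0,0,0],[0,-1,0,0,0,0],[0,-2.5,0,0,0,0],[0,-4.5,0,0,0,0],[0,-6.5,0,0,0,0]]'; python3 -m handwheel '[[0,-0.3,0,0,0,0],[1,-1,0,0,0,0],[1.5,-1,-2,0,0,0],[1.5,-1,-4,0,0,0],[1.5,-1,-5,0,0,0]]'; python3 - <<'E'
from h import *
o,p,R=tool(); print(p,o['ft_force'],np.abs(o['joint_vel']).max())
c=grab('scene','sz.png');cv2.imwrite('pics/szc.png',cv2.resize(c['color'][110:200,260:380,::-1],None,fx=6.5,fy=6.5,interpolation=cv2.INTER_CUBIC))
c=grab('top','tz.png'); hsv=cv2.cvtColor(c['color'],cv2.COLOR_RGB2HSV)
m=cv2.inRange(hsv,(22,120,100),(35,255,255)); m[:,240:]=0; m=cv2.morphologyEx(m,cv2.MORPH_CLOSE,np.ones((9,9))); cs=cv2.findContours(m,0,2)[0]
if cs:
    k=max(cs,key=cv2.contourArea); r=cv2.minAreaRect(np.array([onz(c,u,v,.085)[:2] for u,v in k[:,0]],np.float32)); print(st([*r[0],0]),r)
E
```

```text
clock: 29.15
eef_pos: [0.462, 0.3525, 0.1765]
tool_rot: [0.516, -0.484, 0.484, -0.515]
ft_force: [0.0, 1.5, 0.3]
grip_width: -0.0
clock: 29.78
eef_pos: [0.3372, 0.3048, 0.1999]
tool_rot: [0.517, -0.484, 0.484, -0.514]
ft_force: [0.2, -0.8, -0.4]
grip_width: -0.0001
[0.33721324 0.30482595 0.19991731] [ 0.16047971 -0.75088304 -0.38720691] 0.35418629205512864
[ 0.07130574 -0.00262977  0.        ] ((0.5199095010757446, 0.17423175275325775), (0.10383397340774536, 0.10942244529724121), 3.558781623840332)
```

View pics/szc.png

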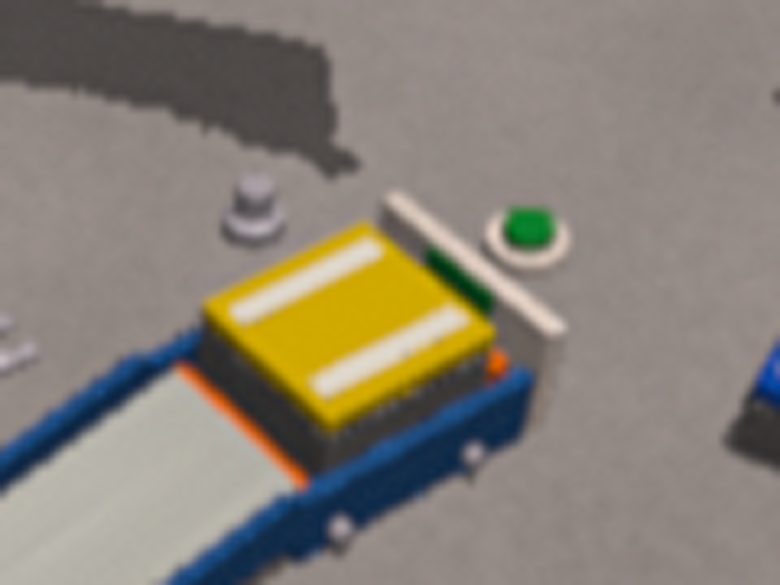

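View pics/tz.png

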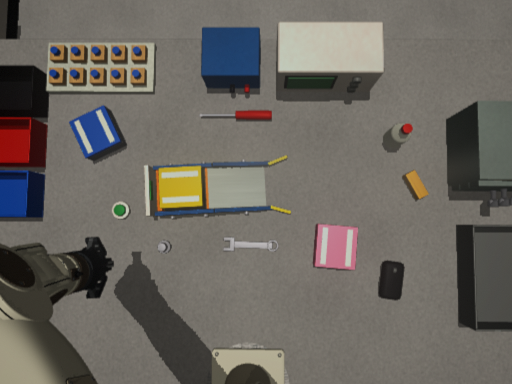

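The top view shows the case at (180,188) in the pocket and the button (120,210) out, with every bystander at its starting pixel. At z = 85 mm the lid measures 104 x 109 mm, which fits the pocket height.

```bash
python3 -m handwheel '[[0,0,0,0,0,0],[0,0,0,0,0,0],[0,0,0,0,0,0],[0,0,0,0,0,0],[0,0,0,0,0,0]]'; python3 -c "
from workcell import bot
print(bot.job_done())"
```

```text
clock: 30.5
eef_pos: [0.3401, 0.3073, 0.2011]
tool_rot: [0.516, -0.484, 0.484, -0.515]
ft_force: [0.5, 0.2, -0.4]
grip_width: -0.0001
the job is handed in; nothing more can be done
None
```

The case is in the pocket behind the lip, and I pressed and released the button only after checking it was in. I handed the job in at 30.5 s; no verdict is reported.

**Pushing:** I pushed the case with two part-open fingers low on its rear face. On the way I centred it by about 10 mm and turned it about 2°. I then took it up the ramp and over the lip in steps down to 1.5 mm until it dropped. The force readings while pushing stayed at about 5 N or less. They come only at the end of each move, so short peaks in between were not seen.

**Insert setting:** from the pictures the lip was about 14 mm up the ramp from nominal. The case dropped within about 3 mm of that estimate.

**Last checks:**
- **Case position:** the case centre is at x ≈ 71 mm and y ≈ -1 to -3 mm in the station frame, with yaw about 0.
- **Case level:** the lid's apparent size fits the pocket height, and its front and rear corners agree in height to about 1 mm. The corner heights came out at 76–81 mm instead of 85 mm. I put that down to the lid's side being in the colour mask, and did not resolve it further.
- **Button:** it bottomed out at up to 17.5 N and looks out again in the last picture.
- **Bystanders:** by eye, none of them moved in the top view.
- **Robot:** the arm was clear of everything when I handed in.

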